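Put the wooden lids back on the food pots they fit

TASK

The four food pots stand open and their wooden lids lie about among them. Put each wooden lid on the pot of its own shape and size, so that it sits level and all the way down on the rim, and leave all four pots standing upright on the worktop. Do not knock a pot over, and leave the steel pan lid and the green cup where they are.

Things in the scene. Friction and masses are not known exactly. Their poses are not given: they have to be found in the camera images.
- pot_round_large: the large round greyish-white glazed pot, loose, open, with orange apricots inside: 74 mm across, 66 mm high, upright walls 4 mm thick. 0.45 kg. Origin at the centre of its underside; z up. With its lid seated, the lid's origin is 54 mm above this origin.
- pot_round_small: the small round greyish-white glazed pot, loose, open, with hazelnuts inside: 54 mm across, 60 mm high, upright walls 4 mm thick. 0.45 kg. Origin at the centre of its underside; z up. With its lid seated, the lid's origin is 48 mm above this origin.
- pot_square: the square greyish-white glazed pot, loose, open, with red cherry tomatoes inside: 60 x 60 mm (x by y), corners rounded to 12 mm, 54 mm high, upright walls 4 mm thick. 0.45 kg. Origin at the centre of its underside; z up. With its lid seated, the lid's origin is 42 mm above this origin.
- pot_oblong: the oblong (rectangular) greyish-white glazed pot, loose, open, with sugar cubes inside: 70 x 48 mm (x by y), corners rounded to 12 mm, 48 mm high, upright walls 4 mm thick. 0.45 kg. Origin at the centre of its underside; z up. With its lid seated, the lid's origin is 36 mm above this origin.
- lid_round_large: the large round brown wooden lid, loose, lying grip up: a round board 74 mm across, 5 mm thick, over a tapered plug 12 mm deep (50 mm across at its foot and 62 mm under the board); on top a dark round knob, 26 mm high, its head 22 mm thick 19 to 23 mm up, its neck 15 mm. 70 g. Origin: centre of the plug's underside; board's top 17 mm, grip's top 43 mm above it.
- lid_round_small: the small round brown wooden lid, loose, lying grip up: a round board 54 mm across, 5 mm thick, over a tapered plug 12 mm deep (30 mm across at its foot and 42 mm under the board); on top a dark round knob, 26 mm high, its head 22 mm thick 19 to 23 mm up, its neck 15 mm. 70 g. Origin: centre of the plug's underside; board's top 17 mm, grip's top 43 mm above it.
- lid_square: the square brown wooden lid, loose, lying grip up: a board of 60 x 60 mm (x by y), rounded corners, 5 mm thick, over a tapered plug 12 mm deep (36 x 36 mm at its foot and 48 x 48 mm under the board); on top a dark bar grip 36 mm long along the lid's x, 14 mm thick along y, 26 mm high. 70 g. Origin: centre of the plug's underside; board's top 17 mm, grip's top 43 mm above it.
- lid_oblong: the oblong (rectangular) brown wooden lid, loose, lying grip up: a board of 70 x 48 mm (x by y), rounded corners, 5 mm thick, over a tapered plug 12 mm deep (46 x 24 mm at its foot and 58 x 36 mm under the board); on top a dark bar grip 36 mm long along the lid's x, 14 mm thick along y, 26 mm high. 70 g. Origin: centre of the plug's underside; board's top 17 mm, grip's top 43 mm above it.
- pan_lid: a domed steel saucepan lid with a black knob, 80 mm across and 36 mm high, loose; it fits none of the pots and stays where it lies. Origin at the centre of its underside.
- green_cup: a small bright green plastic cup, open, 60 mm across and 34 mm high, loose; it stays where it stands. Origin at the centre of its underside.

How it is judged:
By the outcome, as a careful person would: the job done as asked, in the order asked, and still so for the second after the job is handed in, with the robot touching nothing.
It also fails if it takes over 96 s, if anything falls off the work surface, if the arm or the gripper's body presses on something with over 40 N, if the wrist force passes 120 N, or if a joint passes its speed limit or range.

ROBOT

A 6-joint arm with a two-finger parallel gripper is mounted at the origin on a cart in front of the work surface, level with it; the furniture and walls round the work are solid. World frame = base frame: x ahead of the robot, y to its left, z up, the work surface at z = 0. Lengths are in mm, angles in rad, forces in N, time in s.
With the tool pointing down it reaches from about 275 to 1000 mm from the base axis. Payload 8.4 kg.
Tool frame: the origin (TCP) lies at the very end of the fingers, on their centre line; the grasp point (between the pads) lies 19 mm behind it; z points along the fingers, y is the line along which they close (so a half turn about z gives the same grasp; the last joint's range is limited). The gripper opens to 85 mm and grips with 20 to 120 N. Pads are 22 mm wide; open, the fingers measure 114 mm over their backs; the gripper's body (76 mm by 85 mm) begins 54 mm behind the grasp point. The pads swing forward as they close: fully open they stand 13 mm farther back than shut.
Start: joints at [1.213, 0.353, 1.633, -0, 1.155, -0.002], TCP at [217.711, 585.858, 231.281] pointing down, gripper open.
Joint ranges: [-2.63, 2.63], [-0.92, 2.1], [0.06, 2.66], [-1.3, 4.44], [0, 2.69], [-3.02, 3.02]. Speed limits (rad/s): [2.22, 2.22, 2.79, 3.14, 3.14, 3.14].

INTERFACE

Orientations are given as [roll, pitch, yaw] about the fixed x, y, z axes, in that order (R = Rz(yaw) Ry(pitch) Rx(roll)).
In Python, from rig import sensors, grab_frame, camera_params, order gives the robot as it stands. The module is installed in compiled form; this text tells all that it offers.
- The arm moves only by the tool move_arm, never from a script. Its argument "motion" is a list of rows, each a list of 7 numbers: the turn, a rotation vector about the tool's x, y, z in rad, then the shift along the tool's x, y, z in m, then the finger opening in m, from 0 to 0.0854. A call has 1 to 8 rows; each row is the pose to reach, as a shift and turn from the pose commanded when the call began, along the tool's axes at that moment; what a row does not reach only later rows make up. A row lasts 1/8 s, in which the tool goes at most 62.5 mm and 10.7 degrees, less where a joint would pass 70% of its speed; a pose out of reach is approached as far as the arm can. A call with a gripper value outside its range is refused whole. The fingers move at their own pace and stop on an object; "grip_force" is the grip in N (left out, the last holds). Time passes only in rows, so rows that repeat a pose let the fingers close. It gives the time, the measured TCP pose, the force, the opening and the grip force at its end, in the units of the state.
- sensors.sense(): the state, without advancing time (a new reading comes with each control period).
- grab_frame(name): name is "scene" or "top" or "wrist"; returns (picture, depth): 384x512x3 uint8, red, green, blue; 384x512 float32, mm along the optical axis (not along the pixel's ray), 0 where there is no reading.
- camera_params(name): a dict with "camera_matrix" (3x3 intrinsics, pixels), "world_from_camera" (4x4, takes a point from camera to world coordinates). Camera axes: x right, y down, z forward; pixel columns grow to the right and rows downward; lengths in mm; the calibration is good to about 2 mm. A picture is of the moment at which its call begins: read the wrist's pose just before it. camera_params takes no time and is no camera call; for the wrist camera it gives the pose at the moment of the call.
- order.sign_off(): hands the job in; it is judged then, once.
The state is a dict: "clock": time; "qpos": joint angles; "qvel": joint speeds; "joint_efforts": joint torques, N m; "eef_pos": TCP position; "tcp_rot": TCP orientation; "contact_force": force on the tool from outside, world axes, zero at the start; "wrist_torque": the same for the moment, N m; "opening": opening from 0.0 (shut) to 1.0 (fully open); "grasp_force": force on a finger pad.
Only numpy, scipy, OpenCV 4.12 (cv2) and the standard library are available. Lean on these libraries where they do the work, as an engineer would, in place of code of your own. Each camera call takes 0.05 s, during which the arm holds its last target. There are 200 camera calls.

## Working session

There is one attempt and no reset: what is moved stays moved. The work goes in short steps, Python scripts to look and compute and a tool call to move; the robot and the scene stay as the last step left them, time stands still between calls to the robot, and variables do not carry over. Pictures are saved under pics/ and viewed, at most 14 in all, crops included, and the job is handed in when it is done.

Besides the shell and the picture viewer there is one more tool, called as name([rows], argument=value, ...), one row to a line, values as JSON. move_arm: Moves the arm, as the interface text tells. Its arguments: {"type":"object","properties":{"motion":{"type":"array","items":{"type":"array","items":{"type":"number"}}},"grip_force":{"type":"number"}},"required":["motion"]}

```bash
mkdir -p pics; cat > h.py <<'E'
import numpy as np, cv2, pickle
from rig import sensors, grab_frame, camera_params, order
def snap(cam,fn):
    p=camera_params(cam); im,d=grab_frame(cam)
    pickle.dump((im,d,p),open(f'pics/{fn}.pkl','wb'))
    cv2.imwrite(f'pics/{fn}.png',im[:,:,::-1]); return im,d,p
def load(fn): return pickle.load(open(f'pics/{fn}.pkl','rb'))
def cloud(d,p):
    K=np.array(p["camera_matrix"]);T=np.array(p["world_from_camera"])
    v,u=np.mgrid[:d.shape[0],:d.shape[1]]
    P=np.stack([(u-K[0,2])/K[0,0]*d,(v-K[1,2])/K[1,1]*d,d],-1)
    W=P@T[:3,:3].T+T[:3,3]; W[d==0]=np.nan; return W
E
python3 - <<'E'
from h import *
for c in("top","scene"):
    im,d,p=snap(c,c+"0"); print(np.array(p["world_from_camera"]).round(3).tolist(),p["camera_matrix"])
a=load("top0")[0]
cv2.imwrite("pics/top0b.png",cv2.resize(a[:,:,::-1],(800,600),interpolation=cv2.INTER_CUBIC))
print(sensors.sense())
E
```

```text
[[0.019, -0.985, 0.17, 377.325], [-1.0, -0.023, -0.02, 132.541], [0.024, -0.17, -0.985, 994.641], [0.0, 0.0, 0.0, 1.0]] [[402.80353576   0.         257.24179879]
 [  0.         402.80353576 196.00567453]
 [  0.           0.           1.        ]]
[[0.792, -0.465, 0.397, 179.613], [-0.611, -0.588, 0.53, -333.511], [-0.013, -0.662, -0.749, 653.257], [0.0, 0.0, 0.0, 1.0]] [[366.89418001   0.         248.6034642 ]
 [  0.         366.89418001 185.80340183]
 [  0.           0.           1.        ]]
{'clock': 0.1, 'qpos': array([ 1.21261418e+00,  3.53604209e-01,  1.63403764e+00, -1.43474891e-05,
        1.15521359e+00, -2.42983382e-03]), 'qvel': array([ 1.30549234e-03, -6.42708069e-05, -1.06743040e-03,  1.14540864e-03,
        5.53286513e-04, -1.87163686e-03]), 'joint_efforts': array([-9.67639317e-04, -6.06356406e+01, -3.42819321e+01,  6.06723597e-05,
        3.94670205e-03,  8.59360583e-09]), 'eef_pos': array([217.55906457, 585.46355444, 230.63041248]), 'tcp_rot': array([-3.14032984e+00,  1.00505364e-05,  2.78584614e+00]), 'contact_force': array([-0.28862857,  0.52089202,  0.28573319]), 'wrist_torque': array([ 0.01283226, -0.05096928, -0.00577761]), 'grasp_force': 0.0, 'opening': 0.9980138507891775}
```

View pics/top0b.png

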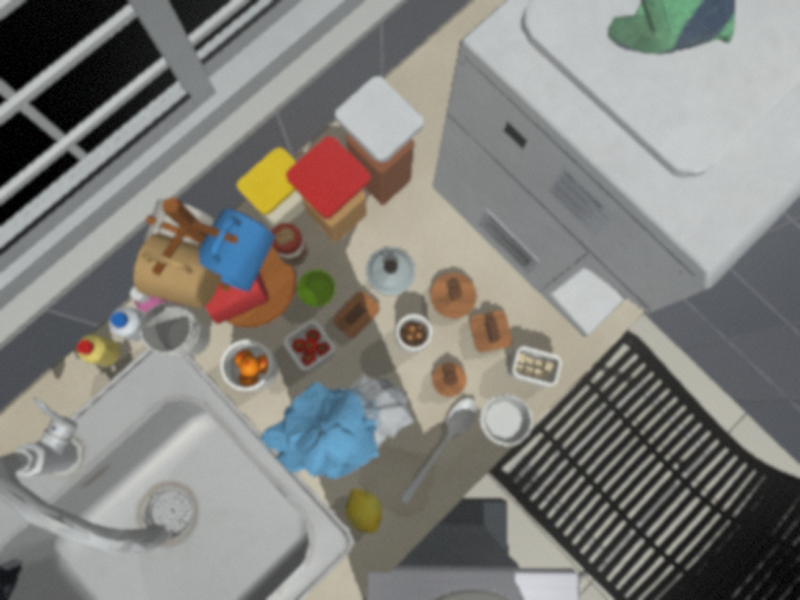

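View pics/scene0.png

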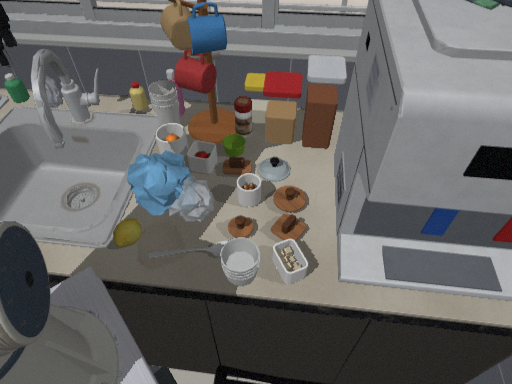

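The top view (800x600) shows the large pot at (247,365), square pot at (310,346), small pot at (414,332) and oblong pot at (537,366). The lids are oblong (355,314), large (453,293), square (490,329) and small (449,378). Next I measure their poses from depth.

```bash
python3 - <<'E'
from h import *
from scipy import ndimage
im,d,p=load("top0"); W=cloud(d,p)
u=lambda x:x*512/800
obj=dict(PL=(247,365,66,74),PQ=(310,346,54,85),PS=(414,332,60,54),PO=(537,366,48,85),LO=(355,314,17,85),LL=(453,293,17,74),LQ=(490,329,17,85),LS=(449,378,17,54),pan=(390,270,36,80),cup=(316,288,34,60),bowl=(507,420,60,80))
hsv=cv2.cvtColor(im,cv2.COLOR_RGB2HSV)
for n,(a,b,z,s) in obj.items():
    c=W[int(u(b)),int(u(a))]
    r=np.hypot(W[...,0]-c[0],W[...,1]-c[1])
    near=r<s*0.62+6
    if n[0]=='L': m=near&(np.abs(W[...,2]-z)<7)
    else: m=near&(np.abs(W[...,2]-z)<7)
    q=W[m]
    if len(q)<10: print(n,c,len(q),np.nanmax(W[near][:,2]));continue
    xy=q[:,:2].astype(np.float32)
    lab=ndimage.label(m)[1]
    R=cv2.minAreaRect(xy); E=cv2.minEnclosingCircle(xy)
    print(n,c.round(),len(q),'z',np.median(q[:,2]).round(1),'rect',np.round(R[0],1),np.round(R[1],1),round(R[2],1),'circ',np.round(E[0],1),round(E[1],1))
    if n[0]=='L':
        g=near&(W[...,2]>30)
        q=W[g]; R=cv2.minAreaRect(q[:,:2].astype(np.float32)); print('   grip',len(q),np.round(R[0],1),np.round(R[1],1),round(R[2],1),q[:,2].max().round(1))
# table heights map around
crop=im[u_ :=int(u(230)):int(u(450)),int(u(200)):int(u(560))]
cv2.imwrite("pics/crop1.png",cv2.resize(crop[:,:,::-1],None,fx=3.4,fy=3.4,interpolation=cv2.INTER_CUBIC))
# height map 
Z=W[...,2].copy()
hm=cv2.applyColorMap(np.uint8(np.clip(np.nan_to_num(Z),0,100)*2.5),cv2.COLORMAP_JET)[int(u(130)):int(u(500)),int(u(60)):int(u(600))]
cv2.imwrite("pics/hm.png",cv2.resize(hm,None,fx=2.2,fy=2.2))
for P in [(320,430),(380,400),(440,440),(365,510),(290,240),(260,290),(240,245),(330,180),(250,340),(280,370)]:
    print(P,W[int(u(P[1])),int(u(P[0]))].round())
E
```

```text
File "<stdin>", line 23
    crop=im[u_ :=int(u(230)):int(u(450)),int(u(200)):int(u(560))]
                            ^
SyntaxError: invalid syntax
```

```bash
python3 - <<'E'
from h import *
im,d,p=load("top0"); W=cloud(d,p)
u=lambda x:x*512/800
obj=dict(PL=(247,365,66,74),PQ=(310,346,54,85),PS=(414,332,60,54),PO=(537,366,48,85),LO=(355,314,17,85),LL=(453,293,17,74),LQ=(490,329,17,85),LS=(449,378,17,54),pan=(390,270,36,80),cup=(316,288,34,60),bowl=(507,420,60,80))
for n,(a,b,z,s) in obj.items():
    c=W[int(u(b)),int(u(a))]
    r=np.hypot(W[...,0]-c[0],W[...,1]-c[1])
    near=r<s*0.62+6
    m=near&(np.abs(W[...,2]-z)<7)
    q=W[m]
    if len(q)<10: print(n,c,len(q),np.nanmax(W[near][:,2]));continue
    xy=q[:,:2].astype(np.float32)
    R=cv2.minAreaRect(xy); E=cv2.minEnclosingCircle(xy)
    print(n,c.round(),len(q),'z',np.median(q[:,2]).round(1),'rect',np.round(R[0],1),np.round(R[1],1),round(R[2],1),'circ',np.round(E[0],1),round(E[1],1))
    if n[0]=='L':
        q=W[near&(W[...,2]>30)]
        if len(q)>3: R=cv2.minAreaRect(q[:,:2].astype(np.float32)); print('   grip',len(q),np.round(R[0],1),np.round(R[1],1),round(R[2],1),q[:,2].max().round(1))
crop=im[int(u(230)):int(u(450)),int(u(200)):int(u(560))]
cv2.imwrite("pics/crop1.png",cv2.resize(crop[:,:,::-1],None,fx=3.4,fy=3.4,interpolation=cv2.INTER_CUBIC))
for P in [(320,430),(380,400),(440,440),(365,510),(290,240),(260,290),(240,245),(330,180),(250,340),(280,370)]:
    print(P,W[int(u(P[1])),int(u(P[0]))].round())
E
```

```text
PL [447. 341.  57.] 202 z 65.7 rect [445.6 341.3] [71.5 73.3] 2.4 circ [444.8 341. ] 37.3
PQ [478. 252.  46.] 177 z 54.1 rect [469.6 262.5] [59.9 85.4] 37.2 circ [470.3 261.7] 46.6
PS [503.  96.  47.] 122 z 59.7 rect [499.1  94.4] [51.8 51.7] 1.0 circ [500.   94.9] 27.2
PO [457. -98.  18.] 177 z 48.0 rect [454.  -92.1] [70.3 48.3] 75.4 circ [453.6 -92.2] 37.9
LO [531. 185.  42.] 429 z 17.4 rect [531.7 188.6] [77.3 74.6] 88.0 circ [530.2 195.5] 47.8
   grip 134 [532.8 216.8] [64.2 76.6] 48.7 57.9
LL [566.  37.  43.] 622 z 17.3 rect [564.3  31.7] [69.8 75.5] 89.9 circ [561.   28.1] 41.9
   grip 61 [564.7  32. ] [19.  18.9] 46.8 45.0
LQ [511. -21.  45.] 586 z 17.4 rect [514.2 -24.1] [115.7  70.8] 38.4 circ [511.4 -20.5] 58.0
   grip 112 [496.5 -39.4] [70.1 26.2] 44.9 51.0
LS [436.  41.  44.] 323 z 17.3 rect [432.   37.8] [52.6 51.8] 46.1 circ [432.7  37.5] 26.9
   grip 67 [432.5  38.2] [19.2 21.2] 89.8 46.8
pan [602. 134.  37.] 65 z 35.3 rect [605.4 131.8] [20.3 19.6] 1.2 circ [605.4 131.8] 11.1
cup [576. 251.   5.] 124 z 33.1 rect [577.2 247.7] [74.6 58.5] 2.2 circ [578.3 252.1] 40.1
bowl [375. -48.  35.] 144 z 60.1 rect [371.7 -40.6] [68.7 67.4] 72.0 circ [373.5 -40.6] 35.5
(320, 430) [355. 225. 117.]
(380, 400) [398. 143.  81.]
(440, 440) [342.  51.   1.]
(365, 510) [242. 162.  49.]
(290, 240) [626. 280. 107.]
(260, 290) [529. 295. 219.]
(240, 245) [558. 298. 325.]
(330, 180) [696. 219. 165.]
(250, 340) [491. 351.   0.]
(280, 370) [445. 302.   1.]
```

View pics/crop1.png

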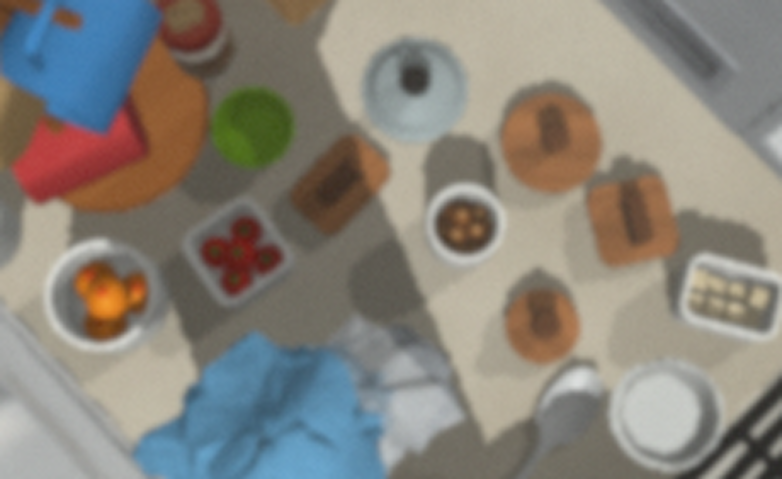

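The crop agrees with the overview. My depth masks for LO, LQ and PQ picked up neighbouring objects, so I'll refine them by colour and connected component.

```bash
cat >> h.py <<'E'
from scipy import ndimage
def fit(W,mask,c,name):
    lab,_=ndimage.label(mask,np.ones((3,3)))
    dd=np.where(mask,np.hypot(W[...,0]-c[0],W[...,1]-c[1]),1e9)
    m=lab==lab.flat[dd.argmin()]; q=W[m]
    R=cv2.minAreaRect(q[:,:2].astype(np.float32)); B=cv2.boxPoints(R)
    e=[B[1]-B[0],B[2]-B[1]]; L=[np.linalg.norm(x) for x in e]; k=int(np.argmax(L))
    print(name,m.sum(),'z',np.median(q[:,2]).round(1),'c',np.round(R[0],1),'size',np.round([L[k],L[1-k]],1),'long axis yaw',round(float(np.arctan2(e[k][1],e[k][0])%np.pi),3))
    return m
def brown(im):
    h=cv2.cvtColor(im,cv2.COLOR_RGB2HSV); return ((h[...,0]<20)|(h[...,0]>175))&(h[...,1]>85)
E
python3 - <<'E'
from h import *
im,d,p=load("top0"); W=cloud(d,p); Z=W[...,2]; b=brown(im)
D=lambda c:np.hypot(W[...,0]-c[0],W[...,1]-c[1])
for n,c in dict(LO=(531,190),LL=(562,30),LQ=(514,-22),LS=(432,38)).items():
    fit(W,b&(np.abs(Z-17)<6)&(D(c)<48),c,n)
    fit(W,(Z>27)&(Z<50)&(D(c)<26),c,n+' grip')
hs=cv2.cvtColor(im,cv2.COLOR_RGB2HSV)[...,1]
for n,c,z in (('PQ',(472,258),54),('PO',(454,-92),48)):
    fit(W,(hs<80)&(np.abs(Z-z)<5)&(D(c)<46),c,n)
for c,r in (((445,341),100),((472,258),80),((531,190),70)):
    m=(D(c)<r)&(Z>75); q=W[m]; print(c,len(q)); 
    if len(q): 
        a=np.round(np.degrees(np.arctan2(q[:,1]-c[1],q[:,0]-c[0]))/20)*20
        for k in np.unique(a): s=q[a==k]; print('  dir',k,'zmax',s[:,2].max().round(),'zmin',s[:,2].min().round(),'dmin',D(c)[m][a==k].min().round())
E
```

```text
LO 382 z 17.5 c [532.9 184.7] size [66.3 44.4] long axis yaw 2.388
LO grip 102 z 42.0 c [531.5 184.4] size [35.6 13.9] long axis yaw 2.41
LL 589 z 17.3 c [566.6  32.6] size [71.2 69.8] long axis yaw 2.859
LL grip 61 z 42.4 c [564.7  32. ] size [19.  18.9] long axis yaw 0.816
LQ 433 z 17.3 c [510.2 -27.7] size [60.  58.2] long axis yaw 1.804
LQ grip 97 z 42.1 c [509.4 -27.3] size [36.1 14.3] long axis yaw 0.253
LS 292 z 17.3 c [433.7  38.4] size [50.3 49.3] long axis yaw 2.369
LS grip 67 z 43.0 c [432.5  38.2] size [21.2 19.2] long axis yaw 3.138
PQ 167 z 54.1 c [477.5 252.2] size [59.9 59.5] long axis yaw 0.645
PO 165 z 48.2 c [454.1 -92.1] size [70.3 48.2] long axis yaw 1.32
(445, 341) 2703
  dir -160.0 zmax 78.0 zmin 77.0 dmin 99.0
  dir -140.0 zmax 88.0 zmin 76.0 dmin 95.0
  dir -120.0 zmax 92.0 zmin 76.0 dmin 91.0
  dir -40.0 zmax 315.0 zmin 184.0 dmin 81.0
  dir -20.0 zmax 351.0 zmin 179.0 dmin 54.0
  dir 0.0 zmax 353.0 zmin 183.0 dmin 45.0
  dir 20.0 zmax 359.0 zmin 187.0 dmin 44.0
  dir 40.0 zmax 327.0 zmin 83.0 dmin 60.0
  dir 60.0 zmax 128.0 zmin 75.0 dmin 73.0
  dir 80.0 zmax 127.0 zmin 75.0 dmin 75.0
(472, 258) 890
  dir -180.0 zmax 92.0 zmin 76.0 dmin 61.0
  dir -160.0 zmax 93.0 zmin 77.0 dmin 56.0
  dir -140.0 zmax 86.0 zmin 76.0 dmin 67.0
  dir 20.0 zmax 323.0 zmin 169.0 dmin 60.0
  dir 40.0 zmax 329.0 zmin 174.0 dmin 53.0
  dir 60.0 zmax 221.0 zmin 184.0 dmin 62.0
  dir 80.0 zmax 204.0 zmin 185.0 dmin 78.0
  dir 180.0 zmax 90.0 zmin 86.0 dmin 72.0
(531, 190) 0
```

```bash
cat >> h.py <<'E'
from scipy.spatial.transform import Rotation as Ro
def target(beta,alpha,s):
    z=-np.array([np.sin(alpha)*np.cos(beta),np.sin(alpha)*np.sin(beta),np.cos(alpha)])
    y=s*np.array([-np.sin(beta),np.cos(beta),0]); return Ro.from_matrix(np.stack([np.cross(y,z),y,z],1))
def plan(*wp):
    "wp: (xyz mm, beta, alpha, s): prints rotvec(rad) and shift(m) from present pose in tool axes"
    s=sensors.sense(); R0=Ro.from_euler('xyz',s['tcp_rot']); p0=np.array(s['eef_pos'])
    print('now',p0.round(1),'rot',s['tcp_rot'].round(3),'t',round(s['clock'],2),'F',s['contact_force'].round(1),'open',round(s['opening'],3),'q',s['qpos'].round(2))
    for x,b,a,g in wp:
        print(np.round((R0.inv()*target(b,a,g)).as_rotvec(),3).tolist(),np.round(R0.inv().apply(np.array(x)-p0)/1000,4).tolist())
E
python3 - <<'E'
from h import *
s=sensors.sense(); R0=Ro.from_euler('xyz',s['tcp_rot'])
T=np.array(camera_params("wrist")["world_from_camera"])
print('cam in tool',R0.inv().apply(T[:3,3]-s['eef_pos']).round(),R0.inv().apply(T[:3,2]).round(2))
for g in(1,-1):
    plan(((300,480,300),-2.2,.175,g),((420,150,300),-2.8,.35,g),((540,32,200),-3.085,.35,g))
E
```

```text
cam in tool [  73.    1. -143.] [-0.29  0.    0.96]
now [217.6 585.5 230.6] rot [-3.14   0.     2.786] t 0.1 F [-0.3  0.5  0.3] open 0.998 q [ 1.21  0.35  1.63 -0.    1.16 -0.  ]
[-0.162, 0.123, 1.839] [-0.114, -0.0702, -0.0693]
[-0.427, 0.157, 2.413] [-0.3414, -0.3378, -0.0689]
[-0.476, 0.101, 2.692] [-0.495, -0.4065, 0.0311]
now [217.6 585.5 230.6] rot [-3.14   0.     2.786] t 0.1 F [-0.3  0.5  0.3] open 0.998 q [ 1.21  0.35  1.63 -0.    1.16 -0.  ]
[-0.115, -0.151, -1.294] [-0.114, -0.0702, -0.0693]
[-0.123, -0.336, -0.69] [-0.3414, -0.3378, -0.0689]
[-0.073, -0.345, -0.408] [-0.495, -0.4065, 0.0311]
```

move_arm([
  [0, 0, 0, -0.02, -0.02, -0.055, 0.05],
  [-0.02, -0.06, -0.12, -0.06, -0.06, -0.07, 0.05],
  [-0.04, -0.12, -0.25, -0.105, -0.1, -0.07, 0.05],
  [-0.06, -0.18, -0.37, -0.15, -0.145, -0.07, 0.05],
  [-0.09, -0.24, -0.49, -0.2, -0.19, -0.07, 0.05],
  [-0.11, -0.3, -0.6, -0.245, -0.235, -0.07, 0.05],
  [-0.123, -0.336, -0.69, -0.29, -0.28, -0.07, 0.05],
  [-0.123, -0.336, -0.69, -0.335, -0.32, -0.07, 0.05],
], grip_force=40)

```text
clock: 1.1
eef_pos: [415.3, 176.3, 301.3]
tcp_rot: [3.141, 0.352, -2.798]
contact_force: [1.7, 0.7, 0.8]
opening: 0.589
grasp_force: 0.0
```

```bash
python3 - <<'E'
from h import *
b=np.arctan2(-32,-565)
plan(((565,32,120),b,.35,-1),((565,32,24),b,.35,-1))
E
```

```text
now [415.3 176.3 301.3] rot [ 3.141  0.352 -2.798] t 1.1 F [1.7 0.7 0.8] open 0.589 q [ 0.42 -0.19  2.12 -0.03  0.86 -1.48]
[0.099, 0.002, 0.27] [-0.024, -0.1864, 0.202]
[0.099, 0.002, 0.27] [0.0091, -0.1864, 0.2921]
```

```bash
cat >> h.py <<'E'
def G(x,y,z,b,a,g=-1,off=19):
    "waypoint with the grasp point at x,y,z"
    return (np.array([x,y,z])+off*target(b,a,g).as_matrix()[:,2],b,a,g)
E
python3 - <<'E'
from h import *
b=np.arctan2(-32,-565)
plan(G(565,32,120,b,.35),G(565,32,41,b,.35))
E
```

```text
now [415.3 176.3 301.3] rot [ 3.141  0.352 -2.798] t 1.1 F [1.7 0.7 0.8] open 0.589 q [ 0.42 -0.19  2.12 -0.03  0.86 -1.48]
[0.099, 0.002, 0.27] [-0.0237, -0.1883, 0.2209]
[0.099, 0.002, 0.27] [0.0035, -0.1883, 0.295]
```

move_arm([
  [0.05, 0.0, 0.13, -0.005, -0.04, 0.045, 0.05],
  [0.099, 0.002, 0.27, -0.01, -0.075, 0.09, 0.05],
  [0.099, 0.002, 0.27, -0.015, -0.115, 0.135, 0.05],
  [0.099, 0.002, 0.27, -0.02, -0.155, 0.18, 0.05],
  [0.099, 0.002, 0.27, -0.0237, -0.1883, 0.2209, 0.05],
  [0.099, 0.002, 0.27, -0.0237, -0.1883, 0.2209, 0.05],
])

```text
clock: 1.85
eef_pos: [570.5, 31.9, 98.2]
tcp_rot: [3.141, 0.343, -3.09]
contact_force: [-0.7, -0.3, 0.1]
opening: 0.583
grasp_force: 0.0
```

```bash
python3 - <<'E'
from h import *
b=np.arctan2(-32,-565)
plan(G(565,32,41,b,.35))
im,d,p=snap("wrist","w1")
W=cloud(d,p);Z=W[...,2]
D=np.hypot(W[...,0]-565,W[...,1]-32)
fit(W,(Z>37)&(Z<50)&(D<20),(565,32),'knob'); fit(W,brown(im)&(abs(Z-17)<5)&(D<48),(565,32),'board')
E
```

```text
now [570.5  31.9  98.2] rot [ 3.141  0.343 -3.09 ] t 1.85 F [-0.7 -0.3  0.1] open 0.583 q [ 0.05  0.32  2.11 -0.    0.37 -1.57]
[-0.002, -0.007, -0.005] [0.0242, 0.0004, 0.071]
knob 693 z 43.3 c [566.9  33.3] size [21.  20.7] long axis yaw 1.775
board 5708 z 18.0 c [567.3  33.3] size [73.3 72.4] long axis yaw 0.176
```

View pics/w1.png

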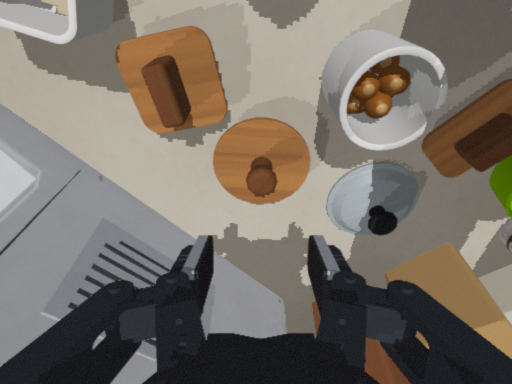

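The wrist view shows the large lid at (261,160) with its knob at (262,182), centred between the fingers. Now I descend and grip.

move_arm([
  [0, -0.007, -0.005, 0.013, 0.001, 0.04, 0.05],
  [0, -0.007, -0.005, 0.0228, 0.0012, 0.0715, 0.05],
  [0, -0.007, -0.005, 0.0228, 0.0012, 0.0715, 0.05],
  [0, -0.007, -0.005, 0.0228, 0.0012, 0.0715, 0.01],
  [0, -0.007, -0.005, 0.0228, 0.0012, 0.0715, 0.01],
  [0, -0.007, -0.005, 0.0228, 0.0012, 0.0715, 0.01],
  [0, -0.007, -0.005, 0.0228, 0.0012, 0.0715, 0.01],
], grip_force=40)

```text
clock: 2.78
eef_pos: [575.2, 35.2, 28.7]
tcp_rot: [-3.14, 0.359, -3.083]
contact_force: [-3.0, -0.5, 10.8]
opening: 0.223
grasp_force: 39.2
```

```bash
python3 - <<'E'
from h import *
b=np.arctan2(-32,-565)
plan(G(540,60,200,b,.35),G(445,180,200,-2.75,.35))
E
```

```text
now [575.2  35.2  28.7] rot [-3.14   0.359 -3.083] t 2.77 F [-3.  -0.5 10.8] open 0.223 q [ 0.06  0.46  2.14 -0.01  0.18 -1.56]
[-0.001, 0.009, 0.002] [-0.0284, 0.0266, -0.1532]
[-0.117, 0.008, -0.312] [0.0541, 0.1541, -0.1843]
```

move_arm([
  [0, 0.005, 0, 0.0, 0, -0.03, 0.01],
  [0, 0.005, 0, -0.01, 0.005, -0.07, 0.01],
  [0, 0.005, 0, -0.02, 0.015, -0.11, 0.01],
  [0, 0.005, 0, -0.0284, 0.0266, -0.153, 0.01],
  [0, 0.005, 0, -0.0284, 0.0266, -0.153, 0.01],
])

```text
clock: 3.4
eef_pos: [547.9, 61.1, 184.7]
tcp_rot: [-3.141, 0.358, -3.082]
contact_force: [0.1, 0.4, -1.0]
opening: 0.22
grasp_force: 39.4
```

```bash
python3 - <<'E'
from h import *
im,d,p=snap("wrist","w2"); print(sensors.sense()['opening'])
W=cloud(d,p)
s=sensors.sense();R0=Ro.from_euler('xyz',s['tcp_rot'])
D=np.linalg.norm(W-s['eef_pos'],axis=-1); m=(brown(im))&(D<70)
q=W[m]; print(len(q))
t=R0.inv().apply(q-s['eef_pos']); print(np.percentile(t,[2,50,98],axis=0).round())
c=q.mean(0); n=np.linalg.svd(q-c)[2][2]; print(c.round(1),n.round(3), 'tcp',s['eef_pos'].round(1))
E
```

```text
0.21935615941340053
9831
[[ -5. -32. -20.]
 [ 17.   1.  -0.]
 [ 43.  34.  11.]]
[528.7  60.9 177.6] [-0.266 -0.041  0.963] tcp [546.8  60.7 182.5]
```

View pics/w2.png

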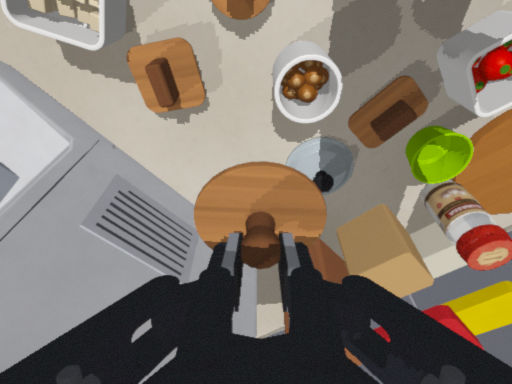

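The large lid is held by its knob, with the board at about (260,205). I'll check its tilt and centre more exactly.

```bash
cat >> h.py <<'E'
def held(fn,rmax=80,lo=-12):
    "plane and centre of a held lid's board, in the tool frame and world"
    im,d,p=load(fn); W=cloud(d,p); s=sensors.sense(); R0=Ro.from_euler('xyz',s['tcp_rot']); e=np.array(s['eef_pos'])
    m=brown(im)&(np.linalg.norm(W-e,axis=-1)<rmax); m=ndimage.binary_erosion(m,iterations=2); q=W[m]; best=None
    rng=np.random.default_rng(0)
    for _ in range(400):
        a=q[rng.choice(len(q),3,False)]; n=np.cross(a[1]-a[0],a[2]-a[0]); n/=np.linalg.norm(n)+1e-9
        k=np.abs((q-a[0])@n)<1.2
        if best is None or k.sum()>best.sum(): best=k
    b=q[best]; c=b.mean(0); n=np.linalg.svd(b-c,full_matrices=False)[2][2]; n*=np.sign(n[2])
    pl=np.abs((W-c)@n)<1.8
    mm=brown(im)&pl&(np.linalg.norm(W-e,axis=-1)<rmax); b=W[mm]
    ex=np.cross([0,1,0],n); ex/=np.linalg.norm(ex); ey=np.cross(n,ex)
    uv=np.stack([(b-c)@ex,(b-c)@ey],1).astype(np.float32)
    C,r=cv2.minEnclosingCircle(uv); Rr=cv2.minAreaRect(uv)
    B=cv2.boxPoints(Rr)
    for nm,o in(('circ',C),('rect',Rr[0])):
        w=c+o[0]*ex+o[1]*ey; print(nm,'world',w.round(1),'tool',R0.inv().apply(w-e).round(1),'r' ,round(r,1),np.round(Rr[1],1))
    for k in(0,1):
        v=B[k+1]-B[k]; v=v[0]*ex+v[1]*ey; print('edge',np.linalg.norm(v).round(1),'yaw',np.arctan2(v[1],v[0]).round(3))
    print('normal',n.round(3),'tilt deg',np.degrees(np.arccos(n[2])).round(1),'in tool',R0.inv().apply(n).round(3),best.sum(),'tcp',e.round(1))
E
python3 -c "
from h import *
held('w2')"
```

```text
circ world [539.8  61.5 173.8] tool [9.5 1.2 5.7] r 37.2 [58.7 72.9]
rect world [532.3  61.2 173.8] tool [16.5  1.3  3.1] r 37.2 [58.7 72.9]
edge 72.9 yaw -1.512
edge 58.7 yaw 0.059
normal [0.    0.014 1.   ] tilt deg 0.8 in tool [-0.349  0.013 -0.937] 6761 tcp [546.8  60.7 182.5]
```

```bash
cat >> h.py <<'E'
def H(x,y,z,b,a,o,g=-1):
    "waypoint with the held board's top centre (tool offset o mm) at x,y,z"
    T=target(b,a,g); return (np.array([x,y,z])-T.apply(o),b,a,g)
E
python3 - <<'E'
from h import *
o=(9.5,1.2,5.7)
plan(H(430,200,190,-2.706,.355,o),H(425,300,180,-2.527,.355,o),H(445.7,341.3,140,-2.487,.355,o))
E
```

```text
now [546.8  60.7 182.5] rot [-3.14   0.355 -3.082] t 3.45 F [ 0.5 -0.1 -1.3] open 0.219 q [ 0.12  0.14  2.1  -0.04  0.55 -1.47]
[-0.132, -0.0, -0.352] [0.0894, 0.1474, -0.0506]
[-0.194, -0.0, -0.52] [0.0923, 0.2487, -0.0411]
[-0.208, -0.0, -0.558] [0.0846, 0.2891, 0.0043]
```

move_arm([
  [-0.035, 0, -0.09, 0.022, 0.037, -0.0125, 0.01],
  [-0.066, 0, -0.176, 0.045, 0.074, -0.025, 0.01],
  [-0.1, 0, -0.265, 0.067, 0.11, -0.038, 0.01],
  [-0.132, 0, -0.352, 0.0894, 0.1474, -0.0506, 0.01],
  [-0.163, 0, -0.435, 0.091, 0.198, -0.046, 0.01],
  [-0.194, 0, -0.52, 0.0923, 0.2487, -0.0411, 0.01],
  [-0.208, 0, -0.558, 0.0846, 0.2891, 0.0043, 0.01],
  [-0.208, 0, -0.558, 0.0846, 0.2891, 0.0043, 0.01],
])

```text
clock: 4.45
eef_pos: [449.8, 344.6, 141.2]
tcp_rot: [3.139, 0.343, -2.486]
contact_force: [0.1, 0.0, -1.4]
opening: 0.223
grasp_force: 39.5
```

```bash
python3 - <<'E'
from h import *
o=(9.5,1.2,5.7)
snap("wrist","w3");held("w3");snap("scene","s3");
plan(H(445.7,341.3,90,-2.487,.355,o),H(445.7,341.3,70,-2.487,.355,o))
E
```

```text
circ world [443.2 340.  130.5] tool [11.1  1.   9.2] r 37.1 [59.3 72.7]
rect world [437.8 335.3 130.6] tool [17.8  0.6  6.7] r 37.1 [59.3 72.7]
edge 72.7 yaw -0.905
edge 59.3 yaw 0.666
normal [0.007 0.02  1.   ] tilt deg 1.2 in tool [-0.354  0.014 -0.935] 6783 tcp [449.7 343.7 142.9]
now [450.  343.3 144.5] rot [ 3.139  0.346 -2.488] t 4.55 F [-0.4 -0.5 -0.9] open 0.218 q [ 0.65  0.23  2.09  0.01  0.47 -1.59]
[0.002, -0.009, -0.001] [0.0134, -0.0003, 0.0439]
[0.002, -0.009, -0.001] [0.0202, -0.0003, 0.0627]
```

View pics/s3.png

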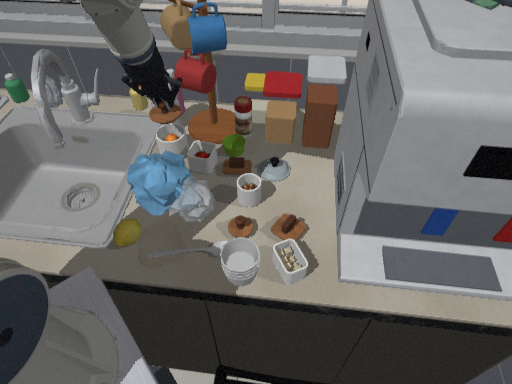

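The scene view shows the arm clear of the mug tree, with the lid over the large pot at about (168,118). Lowering now.

move_arm([
  [0, 0, 0, 0.0087, 0, 0.0234, 0.01],
  [0, 0, 0, 0.0165, 0, 0.045, 0.01],
  [0, 0, 0, 0.0195, 0, 0.053, 0.01],
  [0, 0, 0, 0.022, 0, 0.06, 0.01],
  [0, 0, 0, 0.0235, 0, 0.0635, 0.01],
  [0, 0, 0, 0.0235, 0, 0.0635, 0.01],
])

```text
clock: 5.3
eef_pos: [452.9, 345.2, 82.2]
tcp_rot: [3.139, 0.357, -2.489]
contact_force: [-7.6, -9.0, 26.6]
opening: 0.224
grasp_force: 42.1
```

```bash
python3 - <<'E'
from h import *
snap("wrist","w4");held("w4");print(sensors.sense()['contact_force'])
E
```

```text
circ world [446.2 340.1  72.1] tool [11.3  0.   6.5] r 37.0 [58.5 72.9]
rect world [440.2 335.7  72.1] tool [18.2  0.2  3.9] r 37.0 [58.5 72.9]
edge 72.9 yaw -0.899
edge 58.5 yaw 0.671
normal [0.002 0.003 1.   ] tilt deg 0.2 in tool [-0.352  0.003 -0.936] 6895 tcp [452.8 345.1  82.2]
[-6.37166491 -9.32594544 27.03803943]
```

Seated: the tilt is 0.2° and the board top is at the expected height. Release and retreat along the tool axis.

move_arm([
  [0, 0, 0, -0.0007, 0, -0.0015, 0.01],
  [0, 0, 0, -0.0007, 0, -0.0015, 0.05],
  [0, 0, 0, -0.0007, 0, -0.0015, 0.05],
  [0, 0, 0, -0.0007, 0, -0.0015, 0.05],
  [0, 0, 0, 0, 0, -0.03, 0.05],
  [0, 0, 0, 0, 0, -0.08, 0.05],
  [0, 0, 0, 0, 0, -0.125, 0.05],
])

```text
clock: 6.22
eef_pos: [416.3, 317.4, 197.1]
tcp_rot: [3.139, 0.35, -2.488]
contact_force: [0.7, 0.1, 0.4]
opening: 0.583
grasp_force: 0.0
```

```bash
python3 - <<'E'
from h import *
im,d,p=snap("top","t5");W=cloud(d,p);Z=W[...,2]
D=lambda c:np.hypot(W[...,0]-c[0],W[...,1]-c[1])
fit(W,brown(im)&(abs(Z-71)<7)&(D((446,341))<48),(446,360),'LL on PL')
m=brown(im)&(abs(Z-71)<7)&(D((446,341))<40);q=W[m];A=np.c_[q[:,:2]-q[:,:2].mean(0),np.ones(len(q))];print(np.linalg.lstsq(A,q[:,2],rcond=None)[0])
b=.253-np.pi
plan(((400,250,200),-2.6,.35,-1),G(509.8,-27.5,110,b,.35),G(509.8,-27.5,41,b,.35))
E
```

```text
LL on PL 394 z 71.1 c [456.7 342.5] size [69.9 47.9] long axis yaw 1.756
[-1.36097092e-02 -3.97826191e-03  7.10669763e+01]
now [417.1 318.  202.2] rot [ 3.139  0.356 -2.488] t 6.28 F [0.3 0.6 4.4] open 0.583 q [ 0.65  0.07  2.13  0.01  0.59 -1.59]
[0.041, 0.006, 0.105] [0.0523, -0.0436, -0.0171]
[0.141, 0.005, 0.376] [0.1607, -0.3334, 0.0569]
[0.141, 0.005, 0.376] [0.1847, -0.3335, 0.1216]
```

move_arm([
  [0.03, 0.0, 0.06, 0.025, -0.04, -0.008, 0.045],
  [0.05, 0.005, 0.12, 0.05, -0.08, -0.01, 0.045],
  [0.07, 0.005, 0.18, 0.07, -0.13, 0.0, 0.045],
  [0.09, 0.005, 0.24, 0.095, -0.18, 0.01, 0.045],
  [0.11, 0.005, 0.3, 0.115, -0.23, 0.02, 0.045],
  [0.13, 0.005, 0.35, 0.135, -0.28, 0.035, 0.045],
  [0.141, 0.005, 0.376, 0.1607, -0.3334, 0.0569, 0.045],
  [0.141, 0.005, 0.376, 0.1607, -0.3334, 0.0569, 0.045],
])

```text
clock: 7.28
eef_pos: [515.4, -29.4, 84.6]
tcp_rot: [-3.14, 0.343, -2.893]
contact_force: [-1.1, -0.1, -0.1]
opening: 0.531
grasp_force: 0.0
```

```bash
python3 - <<'E'
from h import *
im,d,p=snap("wrist","w6");W=cloud(d,p);Z=W[...,2]
D=lambda c:np.hypot(W[...,0]-c[0],W[...,1]-c[1]); c=(510,-27.5)
fit(W,(Z>37)&(Z<50)&(D(c)<25),c,'bar'); fit(W,brown(im)&(abs(Z-18)<4)&(D(c)<48),c,'board')
b=.253-np.pi
plan(G(510,-27.5,41,b,.35))
E
```

```text
bar 1009 z 43.6 c [510.4 -25.7] size [35.5 13.8] long axis yaw 0.242
board 4685 z 18.0 c [511.  -25.9] size [60.1 59.6] long axis yaw 0.245
now [514.9 -27.9  85.4] rot [-3.141  0.343 -2.892] t 7.33 F [0.  0.4 0.2] open 0.528 q [-0.14  0.28  2.22  0.39  0.34 -2.31]
[-0.002, -0.007, -0.003] [0.0191, 0.0017, 0.0592]
```

move_arm([
  [0, -0.005, 0.004, 0.01, 0.003, 0.03, 0.045],
  [0, -0.005, 0.004, 0.0182, 0.003, 0.0595, 0.045],
  [0, -0.005, 0.004, 0.0182, 0.003, 0.0595, 0.045],
  [0, -0.005, 0.004, 0.0182, 0.003, 0.0595, 0.005],
  [0, -0.005, 0.004, 0.0182, 0.003, 0.0595, 0.005],
  [0, -0.005, 0.004, 0.0182, 0.003, 0.0595, 0.005],
  [0, -0.005, 0.004, 0.0182, 0.003, 0.0595, 0.005],
  [0, -0.005, 0.004, 0.0182, 0.003, 0.0595, 0.005],
])

```text
clock: 8.32
eef_pos: [518.5, -22.6, 26.2]
tcp_rot: [-3.141, 0.353, -2.892]
contact_force: [-2.1, 2.1, 10.1]
opening: 0.153
grasp_force: 42.0
```

move_arm([
  [0, 0, 0, -0.007, 0, -0.019, 0.005],
  [0, 0, 0, -0.02, 0, -0.055, 0.005],
  [0, 0, 0, -0.04, 0, -0.11, 0.005],
  [0, 0, 0, -0.05, 0, -0.14, 0.005],
  [0, 0, 0, -0.05, 0, -0.14, 0.005],
  [0, 0, 0, -0.05, 0, -0.14, 0.005],
])

```text
clock: 9.07
eef_pos: [515.9, -23.1, 173.0]
tcp_rot: [-3.141, 0.35, -2.893]
contact_force: [0.5, 0.1, -0.7]
opening: 0.148
grasp_force: 40.6
```

```bash
python3 - <<'E'
from h import *
snap("wrist","w7");held("w7");print(sensors.sense()['qpos'].round(2))
E
```

```text
circ world [507.8 -24.3 164.8] tool [10.   0.6  4.4] r 37.1 [55.7 59.5]
rect world [505.9 -24.8 164.8] tool [11.8  0.6  3.7] r 37.1 [55.7 59.5]
edge 59.5 yaw -1.324
edge 55.7 yaw 0.246
normal [-0.003  0.003  1.   ] tilt deg 0.3 in tool [-0.34   0.004 -0.941] 4914 tcp [515.6 -23.  172.3]
[-0.13  0.12  2.16  0.24  0.56 -2.14]
```

```bash
python3 - <<'E'
from h import *
o=(10,.6,4.4); b=-2.497
plan(H(480,110,165,-2.7,.347,o),H(455,235,140,b,.347,o),H(477.5,252.2,100,b,.347,o))
E
```

```text
now [515.6 -23.  172.3] rot [-3.142  0.349 -2.893] t 9.12 F [-0.3 -0.4 -1.2] open 0.152 q [-0.13  0.12  2.16  0.24  0.56 -2.14]
[-0.066, 0.002, -0.181] [-0.0059, 0.1386, 0.0019]
[-0.135, 0.002, -0.372] [-0.0032, 0.2675, 0.0275]
[-0.135, 0.002, -0.372] [-0.014, 0.2786, 0.074]
```

move_arm([
  [-0.022, 0, -0.06, -0.002, 0.046, 0.0, 0.005],
  [-0.044, 0, -0.12, -0.004, 0.092, 0.001, 0.005],
  [-0.066, 0.002, -0.181, -0.0059, 0.1386, 0.0019, 0.005],
  [-0.09, 0.002, -0.25, -0.005, 0.182, 0.01, 0.005],
  [-0.11, 0.002, -0.31, -0.004, 0.225, 0.019, 0.005],
  [-0.135, 0.002, -0.372, -0.0032, 0.2675, 0.0275, 0.005],
  [-0.135, 0.002, -0.372, -0.014, 0.2786, 0.074, 0.005],
  [-0.135, 0.002, -0.372, -0.014, 0.2786, 0.074, 0.005],
])

```text
clock: 10.12
eef_pos: [483.4, 256.5, 103.7]
tcp_rot: [3.141, 0.341, -2.496]
contact_force: [-0.7, -0.5, -1.2]
opening: 0.153
grasp_force: 40.5
```

move_arm([
  [0, 0, 0, 0, 0, 0, 0.005],
  [0, 0, 0, 0, 0, 0, 0.005],
])

```text
clock: 10.38
eef_pos: [485.2, 255.9, 109.0]
tcp_rot: [-3.14, 0.349, -2.497]
contact_force: [-0.2, 0.4, -1.4]
opening: 0.15
grasp_force: 40.6
```

```bash
python3 - <<'E'
from h import *
o=(10,.6,4.4); b=-2.497
im,d,p=snap("wrist","w8");held("w8")
W=cloud(d,p);hs=cv2.cvtColor(im,cv2.COLOR_RGB2HSV)[...,1];Z=W[...,2]
fit(W,(hs<80)&(abs(Z-54)<4)&(np.hypot(W[...,0]-477,W[...,1]-252)<46),(477,252),'PQ')
plan(H(477.5,252.2,59,b,.347,o))
E
```

```text
circ world [478.4 251.6 100.9] tool [10.7  0.7  5.1] r 37.2 [55.9 59.6]
rect world [476.8 250.3 100.9] tool [12.6  0.7  4.5] r 37.2 [55.9 59.6]
edge 59.6 yaw -0.928
edge 55.9 yaw 0.643
normal [-0.005  0.001  1.   ] tilt deg 0.3 in tool [-0.339  0.003 -0.941] 4878 tcp [485.4 256.  109.4]
PQ 1133 z 54.6 c [466.2 244.1] size [59.9 27.7] long axis yaw 2.221
now [485.4 256.  109.4] rot [-3.14   0.349 -2.497] t 10.43 F [ 0.9  0.1 -0.4] open 0.153 q [ 0.44  0.27  2.15  0.18  0.38 -1.93]
[-0.002, 0.002, -0.0] [0.0154, 0.0012, 0.04]
```

View pics/w8.png

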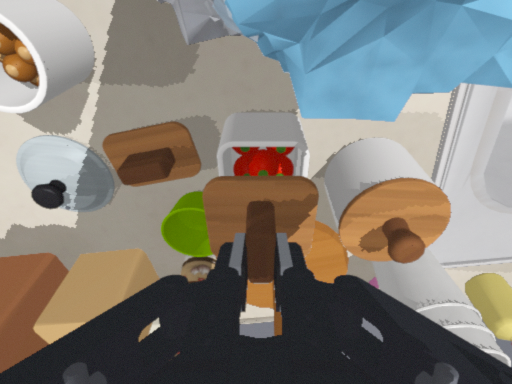

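The wrist view shows the square lid (260,205) aligned over the square pot (262,150), and the large pot's lid seated at (393,220). Lowering.

move_arm([
  [0, 0, -0.005, 0.006, 0.0012, 0.016, 0.005],
  [0, 0, -0.005, 0.0095, 0.0012, 0.026, 0.005],
  [0, 0, -0.005, 0.013, 0.0012, 0.035, 0.005],
  [0, 0, -0.005, 0.0148, 0.0012, 0.041, 0.005],
  [0, 0, -0.005, 0.0152, 0.0012, 0.042, 0.005],
  [0, 0, -0.005, 0.0152, 0.0012, 0.042, 0.005],
])

```text
clock: 11.18
eef_pos: [486.1, 258.1, 66.5]
tcp_rot: [-3.138, 0.353, -2.491]
contact_force: [-12.0, -7.0, 35.9]
opening: 0.152
grasp_force: 48.9
```

```bash
python3 - <<'E'
from h import *
snap("wrist","w9");held("w9")
E
```

```text
circ world [477.8 253.3  60.3] tool [11.1  1.2  2.6] r 37.5 [56.  59.7]
rect world [476.5 251.6  60.3] tool [13.   0.6  1.8] r 37.5 [56.  59.7]
edge 59.7 yaw -0.924
edge 56.0 yaw 0.647
normal [0.01  0.006 1.   ] tilt deg 0.7 in tool [-0.357 -0.005 -0.934] 5127 tcp [486.1 258.1  66.5]
```

move_arm([
  [0, 0, 0, -0.0007, 0, -0.002, 0.005],
  [0, 0, 0, -0.0007, 0, -0.002, 0.045],
  [0, 0, 0, -0.0007, 0, -0.002, 0.045],
  [0, 0, 0, -0.0007, 0, -0.002, 0.045],
  [0, 0, 0, 0, 0, -0.03, 0.045],
  [0, 0, 0, 0, 0, -0.08, 0.045],
  [0, 0, 0, 0, 0, -0.115, 0.045],
  [0, 0, 0, 0, 0, -0.115, 0.045],
])

```text
clock: 12.22
eef_pos: [454.1, 234.1, 174.4]
tcp_rot: [-3.137, 0.353, -2.491]
contact_force: [0.6, 1.2, -0.5]
opening: 0.524
grasp_force: 0.0
```

```bash
python3 - <<'E'
from h import *
im,d,p=snap("wrist","w10");W=cloud(d,p);Z=W[...,2]
D=np.hypot(W[...,0]-478,W[...,1]-252.5)
fit(W,brown(im)&(abs(Z-60)<5)&(D<48),(470,240),'LQ on PQ')
m=brown(im)&(abs(Z-60)<5)&(D<35);q=W[m];A=np.c_[q[:,:2]-q[:,:2].mean(0),np.ones(len(q))];print(np.linalg.lstsq(A,q[:,2],rcond=None)[0].round(4))
b=2.41-np.pi
plan(G(532,184.5,130,b,0),G(532,184.5,130,b-np.pi,0),G(532,184.5,130,b-np.pi,0.2))
E
```

```text
LQ on PQ 2834 z 60.0 c [477.9 252.7] size [60.4 59.9] long axis yaw 0.651
[2.40000e-03 1.60000e-03 5.99963e+01]
now [453.7 234.1 172.9] rot [-3.138  0.351 -2.491] t 12.28 F [-0.1  0.2 -0.2] open 0.524 q [ 0.42  0.1   2.18  0.15  0.53 -1.91]
[-0.311, 0.252, -1.74] [-0.0091, -0.0866, 0.0695]
[0.239, 0.295, 1.366] [-0.0091, -0.0866, 0.0695]
[0.373, 0.128, 1.331] [-0.0099, -0.0903, 0.0694]
```

move_arm([
  [0.03, 0.04, 0.17, 0, 0, -0.01, 0.045],
  [0.06, 0.08, 0.34, 0, 0, -0.01, 0.045],
  [0.09, 0.115, 0.51, 0, -0.01, -0.01, 0.045],
  [0.12, 0.15, 0.68, 0, -0.03, 0.0, 0.045],
  [0.15, 0.19, 0.85, -0.003, -0.05, 0.01, 0.045],
  [0.18, 0.225, 1.03, -0.005, -0.065, 0.03, 0.045],
  [0.21, 0.26, 1.2, -0.008, -0.08, 0.05, 0.045],
  [0.239, 0.295, 1.366, -0.0091, -0.0866, 0.0695, 0.045],
])

```text
clock: 13.28
eef_pos: [531.5, 184.0, 107.3]
tcp_rot: [-3.137, -0.003, 2.405]
contact_force: [-0.4, -0.8, -0.3]
opening: 0.526
grasp_force: 0.0
```

move_arm([
  [0, 0, 0, 0, 0, 0, 0.045],
  [0, 0, 0, 0, 0, 0, 0.045],
])

```text
clock: 13.52
eef_pos: [530.5, 184.2, 109.1]
tcp_rot: [-3.138, -0.001, 2.414]
contact_force: [-0.5, 0.6, 0.3]
opening: 0.527
grasp_force: 0.0
```

```bash
python3 - <<'E'
from h import *
im,d,p=snap("wrist","w11");W=cloud(d,p);Z=W[...,2]
D=lambda c:np.hypot(W[...,0]-c[0],W[...,1]-c[1]); c=(532,184.5)
fit(W,(Z>37)&(Z<50)&(D(c)<25),c,'bar'); fit(W,brown(im)&(abs(Z-18)<4)&(D(c)<48),c,'board')
b=2.41-2*np.pi
plan(G(532,184.5,40,b,0))
E
```

```text
bar 815 z 43.6 c [533.6 186.7] size [34.8 13.9] long axis yaw 2.424
board 3353 z 17.9 c [533.9 186.6] size [69.5 47.5] long axis yaw 2.425
now [530.6 184.3 109.7] rot [-3.139e+00 -1.000e-03  2.413e+00] t 13.57 F [ 0.  -0.4 -0.1] open 0.527 q [ 0.33  0.4   1.87 -0.    0.87 -0.51]
[-0.002, -0.001, 0.003] [-0.001, 0.0013, 0.0887]
```

move_arm([
  [0, 0, -0.011, -0.0007, 0.0037, 0.04, 0.045],
  [0, 0, -0.011, -0.0007, 0.0037, 0.075, 0.045],
  [0, 0, -0.011, -0.0007, 0.0037, 0.0887, 0.045],
  [0, 0, -0.011, -0.0007, 0.0037, 0.0887, 0.005],
  [0, 0, -0.011, -0.0007, 0.0037, 0.0887, 0.005],
  [0, 0, -0.011, -0.0007, 0.0037, 0.0887, 0.005],
  [0, 0, -0.011, -0.0007, 0.0037, 0.0887, 0.005],
  [0, 0, -0.011, -0.0007, 0.0037, 0.0887, 0.005],
])

```text
clock: 14.58
eef_pos: [534.6, 186.6, 22.0]
tcp_rot: [-3.14, -0.0, 2.421]
contact_force: [-0.6, -0.5, 6.3]
opening: 0.155
grasp_force: 43.0
```

move_arm([
  [0, 0, 0, 0, 0, -0.02, 0.005],
  [0, 0, 0, 0, 0, -0.06, 0.005],
  [0, 0, 0, 0, 0, -0.11, 0.005],
  [0, 0, 0, 0, 0, -0.14, 0.005],
  [0, 0, 0, 0, 0, -0.14, 0.005],
  [0, 0, 0, 0, 0, -0.14, 0.005],
])

```text
clock: 15.32
eef_pos: [533.8, 186.4, 160.3]
tcp_rot: [-3.138, -0.001, 2.421]
contact_force: [0.1, -0.2, -0.9]
opening: 0.156
grasp_force: 42.1
```

```bash
python3 - <<'E'
from h import *
snap("wrist","w12");held("w12")
plan(((500,90,180),1.9,0,-1),((455,-92,120),1.31,0,-1))
E
```

```text
circ world [533.4 188.4 156.3] tool [1.5 1.5 3.5] r 36.6 [47.4 69.4]
rect world [534.1 187.8 156.3] tool [0.5 1.5 3.5] r 36.6 [47.4 69.4]
edge 69.4 yaw -0.718
edge 47.4 yaw 0.852
normal [0.006 0.003 1.   ] tilt deg 0.4 in tool [-0.     0.002 -1.   ] 3205 tcp [533.5 186.3 159.9]
now [533.5 186.3 159.9] rot [-3.138e+00 -2.000e-03  2.421e+00] t 15.38 F [-0.3 -0.5 -0.5] open 0.152 q [ 0.33  0.34  1.83 -0.    0.98 -0.52]
[-0.004, -0.001, 0.521] [-0.0383, -0.0946, -0.0198]
[-0.005, 0.0, 1.111] [-0.1246, -0.2608, 0.0407]
```

```bash
python3 - <<'E'
from h import *
im,d,p=load("top0");W=cloud(d,p)
r=np.hypot(W[...,0]-454,W[...,1]+92);m=(r<140)&(W[...,2]>62);q=W[m];print(len(q),r[m].min() if len(q) else '', q[r[m].argmin()] if len(q) else '')
o=(.5,.8,3.5)
plan(H(490,60,165,1.8,0,o),H(454.2,-92.1,110,1.318,0,o))
E
```

```text
6314 58.26480045456124 [404.36916311 -61.47841745  72.20267709]
now [533.5 186.3 159.9] rot [-3.138e+00 -2.000e-03  2.421e+00] t 15.38 F [-0.3 -0.5 -0.5] open 0.152 q [ 0.33  0.34  1.83 -0.    0.98 -0.52]
[-0.004, -0.001, 0.621] [-0.0505, -0.1246, -0.0082]
[-0.005, 0.0, 1.103] [-0.1236, -0.2622, 0.0472]
```

move_arm([
  [0, 0, 0.15, -0.012, -0.031, -0.004, 0.005],
  [0, 0, 0.31, -0.025, -0.062, -0.008, 0.005],
  [0, 0, 0.46, -0.038, -0.093, -0.008, 0.005],
  [0, 0, 0.621, -0.05, -0.125, -0.0082, 0.005],
  [0, 0, 0.75, -0.07, -0.165, 0.005, 0.005],
  [0, 0, 0.88, -0.09, -0.2, 0.015, 0.005],
  [0, 0, 1.0, -0.108, -0.235, 0.03, 0.005],
  [-0.005, 0, 1.103, -0.1236, -0.2622, 0.0472, 0.005],
])

```text
clock: 16.38
eef_pos: [453.1, -93.2, 112.9]
tcp_rot: [3.141, -0.001, 1.314]
contact_force: [-0.4, -0.1, -0.6]
opening: 0.159
grasp_force: 42.1
```

move_arm([
  [0, 0, 0, 0, 0, 0, 0.005],
  [0, 0, 0, 0, 0, 0, 0.005],
])

```text
clock: 16.62
eef_pos: [454.0, -91.7, 113.9]
tcp_rot: [3.141, -0.001, 1.319]
contact_force: [-0.4, 0.7, -0.7]
opening: 0.151
grasp_force: 42.1
```

```bash
python3 - <<'E'
from h import *
im,d,p=snap("wrist","w13");held("w13")
W=cloud(d,p);hs=cv2.cvtColor(im,cv2.COLOR_RGB2HSV)[...,1];Z=W[...,2]
fit(W,(hs<80)&(abs(Z-48.5)<4)&(np.hypot(W[...,0]-454,W[...,1]+92)<46),(454,-92),'PO')
plan(H(454.2,-92.1,53,1.318,0,(.5,.8,3.5)))
E
```

```text
circ world [455.3 -89.4 109.7] tool [2.3 0.3 4.5] r 36.6 [69.4 47.4]
rect world [454.8 -90.1 109.7] tool [1.5 0.1 4.5] r 36.6 [69.4 47.4]
edge 47.4 yaw -0.271
edge 69.4 yaw 1.3
normal [-0.003 -0.003  1.   ] tilt deg 0.2 in tool [-0.002 -0.    -1.   ] 3324 tcp [454.4 -91.5 114.2]
PO 497 z 48.7 c [463.1 -64.4] size [47.4 15.9] long axis yaw 2.878
now [454.4 -91.5 114.2] rot [ 3.14e+00 -1.00e-03  1.32e+00] t 16.68 F [ 0.   0.6 -0.5] open 0.15 q [-0.2   0.26  2.08  0.    0.8   0.05]
[0.002, -0.001, 0.002] [-0.0012, -0.0009, 0.0577]
```

View pics/w13.png

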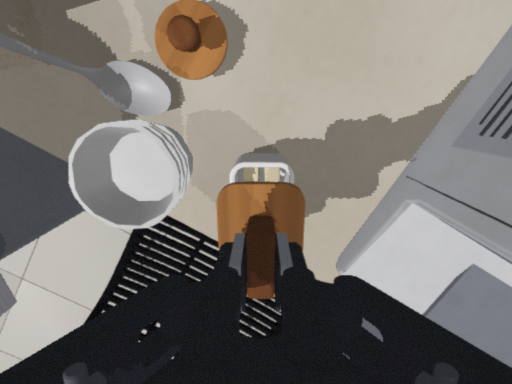

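The wrist view shows the oblong lid (261,220) aligned over the oblong pot (262,170). Lowering with a 1.2 mm correction.

move_arm([
  [0, 0, 0, 0, 0.0012, 0.03, 0.005],
  [0, 0, 0, 0, 0.0012, 0.04, 0.005],
  [0, 0, 0, 0, 0.0012, 0.05, 0.005],
  [0, 0, 0, 0, 0.0012, 0.056, 0.005],
  [0, 0, 0, 0, 0.0012, 0.059, 0.005],
  [0, 0, 0, 0, 0.0012, 0.059, 0.005],
])

```text
clock: 17.42
eef_pos: [456.1, -92.1, 57.6]
tcp_rot: [3.139, -0.001, 1.318]
contact_force: [-9.0, 4.4, 34.4]
opening: 0.154
grasp_force: 47.1
```

```bash
python3 - <<'E'
from h import *
snap("wrist","w14");held("w14")
E
```

```text
circ world [457.3 -89.9  53.9] tool [2.4 0.7 3.8] r 36.7 [69.9 47.6]
rect world [457.  -90.9  53.9] tool [1.5 0.6 3.8] r 36.7 [69.9 47.6]
edge 47.6 yaw -0.252
edge 69.9 yaw 1.319
normal [0.001 0.002 1.   ] tilt deg 0.1 in tool [ 0.004  0.003 -1.   ] 3265 tcp [456.1 -92.1  57.6]
```

move_arm([
  [0, 0, 0, 0, 0, -0.002, 0.005],
  [0, 0, 0, 0, 0, -0.002, 0.035],
  [0, 0, 0, 0, 0, -0.002, 0.035],
  [0, 0, 0, 0, 0, -0.002, 0.035],
  [0, 0, 0, 0, 0, -0.03, 0.035],
  [0, 0, 0, 0, 0, -0.08, 0.035],
  [0, 0, 0, 0, 0, -0.08, 0.035],
  [0, 0, 0, 0, 0, -0.08, 0.035],
])

```text
clock: 18.48
eef_pos: [455.2, -92.3, 135.2]
tcp_rot: [3.139, -0.001, 1.318]
contact_force: [-1.2, -0.7, 0.6]
opening: 0.408
grasp_force: 0.0
```

```bash
python3 - <<'E'
from h import *
im,d,p=snap("wrist","w15");W=cloud(d,p);Z=W[...,2]
D=lambda c:np.hypot(W[...,0]-c[0],W[...,1]-c[1]); c=(456,-91)
m=brown(im)&(abs(Z-54)<5)&(D(c)<45);fit(W,m,c,'LO on PO')
q=W[m];A=np.c_[q[:,:2]-q[:,:2].mean(0),np.ones(len(q))];print(np.linalg.lstsq(A,q[:,2],rcond=None)[0].round(4))
c=(433.5,38.3); fit(W,(Z>37)&(Z<50)&(D(c)<20),c,'knob'); fit(W,brown(im)&(abs(Z-18)<4)&(D(c)<40),c,'board')
plan(G(433.5,38.3,110,1.5,0),G(433.5,38.3,41,1.5,0))
E
```

```text
LO on PO 3608 z 53.9 c [457.6 -91.1] size [69.4 47.2] long axis yaw 1.327
[ 8.00000e-04 -0.00000e+00  5.38664e+01]
knob 765 z 43.3 c [434.9  38.6] size [21.  20.7] long axis yaw 1.022
board 2996 z 17.9 c [434.9  38.8] size [53.4 53. ] long axis yaw 2.582
now [454.7 -92.2 134.6] rot [ 3.141e+00 -1.000e-03  1.318e+00] t 18.52 F [0.2 0.2 0.2] open 0.412 q [-0.2   0.23  2.06  0.    0.85  0.05]
[0.001, -0.001, -0.182] [0.121, -0.0532, 0.0437]
[0.001, -0.001, -0.182] [0.121, -0.0533, 0.1127]
```

move_arm([
  [0, 0, -0.09, 0.045, -0.02, 0.015, 0.045],
  [0, 0, -0.182, 0.09, -0.039, 0.03, 0.045],
  [0, 0, -0.182, 0.1215, -0.0522, 0.0437, 0.045],
  [0, 0, -0.182, 0.1215, -0.0522, 0.0437, 0.045],
  [0, 0, -0.182, 0.1215, -0.0522, 0.08, 0.045],
  [0, 0, -0.182, 0.1215, -0.0522, 0.112, 0.045],
  [0, 0, -0.182, 0.1215, -0.0522, 0.1125, 0.045],
  [0, 0, -0.182, 0.1215, -0.0522, 0.1125, 0.045],
])

```text
clock: 19.52
eef_pos: [435.7, 37.9, 23.4]
tcp_rot: [3.14, -0.0, 1.5]
contact_force: [0.1, -0.1, 0.8]
opening: 0.531
grasp_force: 0.0
```

move_arm([
  [0, 0, 0, 0, 0, 0, 0.01],
  [0, 0, 0, 0, 0, 0, 0.01],
  [0, 0, 0, 0, 0, 0, 0.01],
  [0, 0, 0, 0, 0, 0, 0.01],
  [0, 0, 0, 0, 0, -0.03, 0.01],
  [0, 0, 0, 0, 0, -0.08, 0.01],
  [0, 0, 0, 0, 0, -0.13, 0.01],
  [0, 0, 0, 0, 0, -0.13, 0.01],
])

```text
clock: 20.52
eef_pos: [437.9, 38.5, 156.9]
tcp_rot: [3.131, -0.002, 1.501]
contact_force: [0.4, -0.7, -1.4]
opening: 0.224
grasp_force: 39.4
```

```bash
python3 - <<'E'
from h import *
im,d,p=snap("wrist","w16");held("w16",60)
W=cloud(d,p);hs=cv2.cvtColor(im,cv2.COLOR_RGB2HSV)[...,1];Z=W[...,2]
fit(W,(hs<80)&(abs(Z-60)<4)&(np.hypot(W[...,0]-500,W[...,1]-95)<40),(500,95),'PS')
E
```

```text
circ world [437.4  39.3 151.3] tool [1.  0.8 3.6] r 27.2 [49.6 52.9]
rect world [438.7  40.8 151.3] tool [2.6 2.  3.6] r 27.2 [49.6 52.9]
edge 52.9 yaw -0.983
edge 49.6 yaw 0.59
normal [ 0.053 -0.003  0.999] tilt deg 3.0 in tool [ 0.002  0.06  -0.998] 2315 tcp [436.5  38.4 154.9]
PS 1142 z 60.6 c [502.   96.8] size [53.6 53.2] long axis yaw 2.07
```

```bash
python3 - <<'E'
from h import *
plan(((501.1,95.9,110),1.5,0,-1),((501.1,95.9,69.5),1.5,0,-1))
E
```

```text
now [436.5  38.4 154.9] rot [ 3.134e+00 -1.000e-03  1.501e+00] t 20.57 F [ 0.7 -0.1 -1.3] open 0.224 q [0.08 0.16 2.1  0.   0.88 0.15]
[0.007, -0.001, 0.0] [0.0618, 0.0601, 0.0454]
[0.007, -0.001, 0.0] [0.0618, 0.0598, 0.0859]
```

move_arm([
  [0, 0, 0, 0.03, 0.03, 0.0, 0.01],
  [0, 0, 0, 0.0618, 0.06, 0.02, 0.01],
  [0, 0, 0, 0.0618, 0.06, 0.045, 0.01],
  [0, 0, 0, 0.0618, 0.06, 0.045, 0.01],
  [0, 0, 0, 0.0618, 0.06, 0.06, 0.01],
  [0, 0, 0, 0.0618, 0.06, 0.072, 0.01],
  [0, 0, 0, 0.0618, 0.06, 0.081, 0.01],
  [0, 0, 0, 0.0618, 0.06, 0.086, 0.01],
])

```text
clock: 21.58
eef_pos: [500.1, 95.9, 69.8]
tcp_rot: [3.139, -0.001, 1.5]
contact_force: [-21.1, -1.3, 70.2]
opening: 0.224
grasp_force: 46.2
```

```bash
python3 - <<'E'
from h import *
im,d,p=snap("wrist","w17");held("w17",60);print(sensors.sense()['contact_force'])
E
```

```text
circ world [499.8  96.4  66.1] tool [ 0.4 -0.3  3.5] r 27.1 [49.4 53. ]
rect world [501.3  97.9  66. ] tool [2.  1.  3.6] r 27.1 [49.4 53. ]
edge 53.0 yaw -0.968
edge 49.4 yaw 0.603
normal [0.043 0.004 0.999] tilt deg 2.5 in tool [ 0.008  0.046 -0.999] 2282 tcp [500.1  95.9  69.7]
[-11.77127379  -1.05449455  40.83679107]
```

View pics/w17.png

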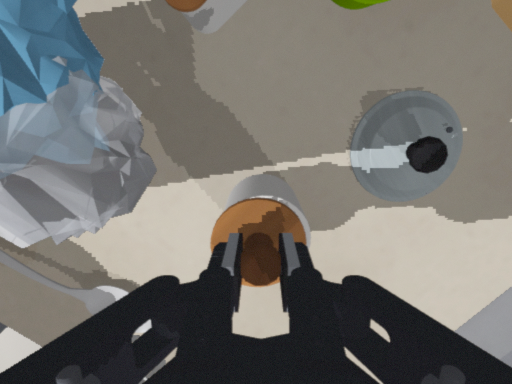

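The small lid is on the pot at (260,240), still held about 2.5° tilted. I'll ease off the force and release so it settles.

move_arm([
  [0, 0, 0, 0, 0, -0.002, 0.01],
  [0, 0, 0, 0, 0, -0.002, 0.045],
  [0, 0, 0, 0, 0, -0.002, 0.045],
  [0, 0, 0, 0, 0, -0.002, 0.045],
  [0, 0, 0, 0, 0, -0.03, 0.045],
  [0, 0, 0, 0, 0, -0.08, 0.045],
  [0, 0, 0, 0, 0, -0.12, 0.045],
  [0, 0, 0, 0, 0, -0.12, 0.045],
])

```text
clock: 22.62
eef_pos: [501.3, 96.1, 190.0]
tcp_rot: [3.134, -0.002, 1.5]
contact_force: [0.6, -0.1, -0.5]
opening: 0.526
grasp_force: 0.0
```

```bash
python3 - <<'E'
from h import *
im,d,p=snap("wrist","w18");W=cloud(d,p);Z=W[...,2]
D=lambda c:np.hypot(W[...,0]-c[0],W[...,1]-c[1]); c=(501,96)
m=brown(im)&(abs(Z-66)<5)&(D(c)<32);fit(W,m,(480,96),'LS on PS')
q=W[m];A=np.c_[q[:,:2]-q[:,:2].mean(0),np.ones(len(q))];print(np.linalg.lstsq(A,q[:,2],rcond=None)[0].round(4))
snap("scene","s18")
E
```

```text
LS on PS 1889 z 65.8 c [500.   96.2] size [53.  51.7] long axis yaw 1.523
[ 2.00000e-03 -3.00000e-04  6.58926e+01]
```

View pics/s18.png

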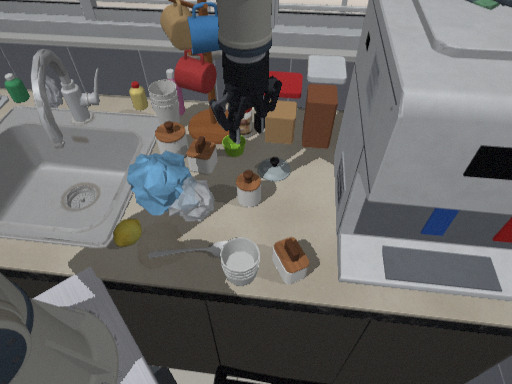

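All four lids are on their pots: large (170,138), square (202,152), small (248,185) and oblong (290,255). They are level and at seated height, and the pan lid and cup haven't moved.

```bash
python3 -c "
from rig import order
print(order.sign_off())"
```

```text
the job is handed in; nothing more can be done
None
```

All four wooden lids sit level on the rims of their own pots, the pots are upright, the pan lid and green cup were left alone, and the job was handed in at about 23 s of the 96 s limit.

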